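# Seat a stirrer chuck on its taper arbor and hang it in the rack

### The job

Make up the stirrer's drill chuck. Take the steel taper arbor by its shank out of the wooden storage block, stand it taper down in the socket on top of the chuck in the low setting block and let go of it; then, with the gripper closed, tap on the arbor's top end until the taper grips: firm taps of about 20 N, never so hard that the chuck bears on its block with more than 50 N. Lift it by the arbor's shank alone, without touching the chuck, so that the chuck hangs from the taper by friction, and hang it by the arbor's collar in the empty fork of the rack with the chuck still on and hanging free. Leave the other things on the bench where they are.

Things in the scene. Friction and masses are not known exactly. Their poses are not given: they have to be found in the camera images.
- arbor: turned steel arbor, 108 mm long, 160 g, axis z up. Origin at its lower tip. From the tip up: taper 0-28 mm (13.3 mm diameter at the tip, 1:7, to 17.3 mm), neck 28-52 mm (18 mm diameter at most), collar 52-58 mm (36 mm diameter), straight shank 58-108 mm (18 mm diameter, the place to grip). At the start it stands in one of the two holes of the storage block, resting on its collar
- arbor_end: the arbor's flat top end, the face to tap: the last 4.5 mm of the shank, 18 mm diameter (flat 15 mm). Origin 103.5 mm above the arbor's tip, so the face is 4.5 mm above this origin. Part of the arbor
- collar (a point): point on the arbor's axis in the underside of its collar, 52 mm above the tip
- chuck: dark steel keyless drill chuck, 42 mm diameter, 58 mm high, 400 to 630 g, loose, standing nose down. Origin in the centre of its nose end, z up. In its top is the tapered socket for the arbor: 17 mm diameter at the mouth, 1:7, 34 mm deep
- socket_mouth (a point): centre of the socket's mouth in the chuck's top face, 58 mm above the chuck's origin. The dropped-in arbor rests with its tip about 26.5 mm below it. Taps drive it only tenths of a mm deeper each, and it then holds about as hard as it was struck: three or more blows of 17 to 35 N hold the chuck, its own weight or a light push does not. Seated, 25 mm of neck stay clear between chuck and collar
- setting_block: fixed wooden block 94x94x24 mm, origin under its centre. The chuck's nose stands in its recess (36 mm diameter, 10 mm deep, floor 14 mm above the bench), with about 1.5 mm play
- arbor_block: fixed wooden storage block 64 (x) x 120 (y) x 56 mm, origin under its centre, two upright through holes of 22 mm at y = -28 and +28 mm; the arbor is in one, the other is empty. (The monitor stands on the right behind the lid, 0.5 m and more ahead of the robot: coming from the start pose, pass in front of it, near the bench's front edge)
- fork_rack: fixed rack: base plate 110x190x10 mm, aluminium back plate up to 130 mm at its far (+x) side, two forks 110 mm apart at y = -55 and +55 mm that open to the rack's -x. Origin under the middle between the fork seats; x is the direction in which a tool is slid into a fork. The fork at y = -55 mm holds a bare arbor, fixed; the fork at y = +55 mm is empty
- fork_seat (a point): seat of the empty fork: centre of the slot, in the upper face of its two prongs, 130 mm above the bench. Slot 24 mm wide, closed 12.5 mm behind the seat; prongs 6 mm thick, reaching 50 mm in front of it, flared at the mouth; two lips 4 mm high stand on the prongs 24 mm in front of the seat, so pass the collar over them and lower it behind them
- beaker: clear beaker, 55 mm diameter, 70 mm high, a bystander; origin under its centre
- jar: sample jar with a white lid, 63 mm diameter, 75 mm high, a bystander; origin under its centre
- tub: flat clear sample tub with white lid, 67x85x31 mm, a bystander; origin under its centre
- lid_spare: pale plastic tub lid, 90x110x7 mm, lying on the bench, a bystander; origin under its centre
Mind the look-alikes: they are no part of the job. Leave any red look-alike of the arbor alone.

How it is judged:
On the way, in this order (a step that is already met when the one before it is completed fails the run):
1. the arbor stands by itself with its taper in the chuck's socket, let go (z of arbor in the frame of socket_mouth below -0.024 m and horizontal distance between arbor and socket_mouth below 0.005 m and angle between the z axis of arbor and the z axis of chuck, either way round below 0.08 rad and contact force between the fingers and arbor below 0.1 N), for 0.2 s.
2. the arbor's top end is tapped, 8 N or more, with the taper in the socket (z of arbor in the frame of socket_mouth below -0.024 m and horizontal distance between arbor and socket_mouth below 0.005 m and angle between the z axis of arbor and the z axis of chuck, either way round below 0.08 rad and contact force between the fingers and arbor_end above 8 N).
3. the chuck hangs in the air from the arbor by the taper alone, 20 mm or more above where it stood, not touched by the fingers (z of arbor in the frame of socket_mouth below -0.024 m and horizontal distance between arbor and socket_mouth below 0.005 m and angle between the z axis of arbor and the z axis of chuck, either way round below 0.08 rad and height (world z) of chuck above 0.034 m and angle between chuck's own z axis and vertical below 0.25 rad and contact force between the fingers and chuck below 0.1 N and contact force between chuck and setting_block below 0.05 N), for 0.5 s.
At the end, for the whole second after the job is handed in: The arbor hangs upright (0.1 rad) in the empty fork, collar within 10 mm of the seat sideways and resting on the prongs (3 mm). The chuck is still on the taper (tip at least 24 mm inside the socket, coaxial) and hangs free, 35 mm or more above the bench. All at rest and let go (z of arbor in the frame of socket_mouth below -0.024 m and horizontal distance between arbor and socket_mouth below 0.005 m and angle between the z axis of arbor and the z axis of chuck, either way round below 0.08 rad and horizontal distance between collar and fork_seat below 0.01 m and z of collar in the frame of fork_seat between -0.003 and 0.003 m and angle between arbor's own z axis and vertical below 0.1 rad and height (world z) of chuck above 0.035 m and contact force between chuck and fork_rack below 0.3 N and linear speed of each of chuck, arbor below 0.02 m/s); the robot touches nothing.
It fails at once if the arbor is struck or pressed so hard that the chuck bears on the setting block with more than 50 N (contact force between chuck and setting_block above 50 N).
It fails at once if the fingers touch the chuck with more than 3 N (contact force between the fingers and chuck above 3 N).
It fails at once if a bystander is moved by more than 30 mm (distance of any of beaker, jar, tub, lid_spare from where it was at the start of the episode above 0.03 m).
It also fails if it takes over 59 s, if anything falls off the work surface, if the arm or the gripper's body presses on something with over 40 N, if the wrist force passes 120 N, or if a joint passes its speed limit or range.

### The arm

A 6-joint arm with a two-finger parallel gripper is mounted at the origin on a cart in front of the work surface, level with it; the furniture and walls round the work are solid. World frame = base frame: x ahead of the robot, y to its left, z up, the work surface at z = 0. Lengths are in m, angles in rad, forces in N, time in s.
With the tool pointing down it reaches from about 0.375 to 0.825 m from the base axis. Payload 5.5 kg.
Tool frame: the origin (TCP) lies on the front face of the gripper's body, between the roots of the fingers; the fingertips stand tip_reach ahead of it and the grasp point (between the pads) lies 54 mm ahead of it (tip_reach is the distance from the TCP to the fingertips, in m); z points along the fingers, y is the line along which they close (so a half turn about z gives the same grasp; the last joint's range is limited). The gripper opens to 85 mm and grips with 20 to 120 N. Pads are 22 mm wide; open, the fingers measure 114 mm over their backs; the gripper's body (76 mm by 85 mm) begins 54 mm behind the grasp point. The pads swing forward as they close: fully open they stand 13 mm farther back than shut.
Start: joints at [-1.247, 0.314, -0.047, 1.21, 0, 1.571], TCP at [0.191, -0.569, 0.304] pointing down, gripper open.
Joint ranges: [-2.67, 2.67], [-0.69, 1.73], [-1.03, 1.25], [-2.08, 2.16], [-1.42, 1.45], [-3.14, 3.14]. Speed limits (rad/s): [2.39, 2.39, 3.01, 3.14, 3.14, 3.14].

### API

Orientations are given as [roll, pitch, yaw] about the fixed x, y, z axes, in that order (R = Rz(yaw) Ry(pitch) Rx(roll)).
In Python, from station import get_state, grab_frame, job_done, tip_reach gives the robot as it stands. The module is installed in compiled form; this text tells all that it offers.
- The arm moves only by the shell command python3 -m creep [OPENING], which reads ROWS from standard input. ROWS is a JSON list of rows, 1 to 20 of them, each an object with the fields x, y, z (the shift in m), wx, wy, wz (a rotation vector in rad); a field left out counts as zero; each row is the pose to reach, as a shift and turn from the pose commanded when the command began, along the tool's axes at that moment; what a row does not reach only later rows make up. A row lasts 1/12 s, in which the tool goes at most 0.0417 m and 0.125 rad, less where a joint would pass 70% of its speed; a pose out of reach is approached as far as the arm can. OPENING is the finger opening in m, set as the command begins (- or left out keeps the last). The fingers move at their own pace and stop on an object; the grip force is fixed at half the most. Time passes only in rows, so rows that do not move let the fingers close. It prints the time, the measured TCP pose, the force, the opening and the grip force at its end. Input that does not fit is refused with a message, and nothing moves.
- get_state(): the state, without advancing time (a new reading comes with each control period).
- grab_frame(name): name is "scene" or "top" or "wrist"; returns a dict with "image" (420x560x3 uint8, red, green, blue), "K" (3x3 intrinsics, pixels), "k1" (the pictures are not rectified: a ray, as slopes to the right and down, at radius r is drawn at 1 + k1 r^2 times it, then the intrinsics apply), "R" (3x3) and "t" (3): a world point X has camera coordinates R X + t. Camera axes: x right, y down, z forward; pixel columns grow to the right and rows downward; lengths in m; the calibration is good to about 2 mm. A picture is of the moment at which its call begins. There is no depth.
- job_done(): hands the job in; it is judged then, once.
The state is a dict: "clock": time; "qpos": joint angles; "qvel": joint speeds; "joint_efforts": joint torques, N m; "position": TCP position; "tcp_rot": TCP orientation; "force": force on the tool from outside, world axes, zero at the start; "torque": the same for the moment, N m; "width": finger opening in m; "grasp_force": force on a finger pad.
Only numpy, scipy, OpenCV 4.12 (cv2) and the standard library are available. Lean on these libraries where they do the work, as an engineer would, in place of code of your own. Each camera call takes 0.05 s, during which the arm holds its last target. There are 200 camera calls.

## Working session

There is one attempt and no reset: what is moved stays moved. The work goes in short steps, Python scripts to look and compute and a shell command to move; the robot and the scene stay as the last step left them, time stands still between calls to the robot, and variables do not carry over. Pictures are saved under pics/ and viewed, at most 10 in all, crops included, and the job is handed in when it is done.

```bash
mkdir -p pics; cat > h.py <<'E'
import numpy as np, cv2
from station import get_state, grab_frame, job_done, tip_reach
def snap(n,f):
    d=grab_frame(n); cv2.imwrite(f'pics/{f}.png',d['image'][:,:,::-1]); 
    np.savez(f'pics/{f}.npz',**{k:np.array(v) for k,v in d.items()}); return d
def load(f): return dict(np.load(f'pics/{f}.npz'))
def dist(d): return np.array([float(d['k1']),0,0,0])
def ray(d,u,v):
    p=cv2.undistortPoints(np.array([[[u,v]]],float),d['K'],dist(d))[0,0]
    R=d['R']; return -R.T@d['t'], R.T@np.array([p[0],p[1],1])
def at(d,u,v,z):
    o,r=ray(d,u,v); return o+r*(z-o[2])/r[2]
def proj(d,X):
    return cv2.projectPoints(np.atleast_2d(X).astype(float),cv2.Rodrigues(d['R'])[0],d['t'].astype(float),d['K'],dist(d))[0][:,0]
E
python3 - <<'E'
from h import *
for n in('scene','top','wrist'):
    d=snap(n,n+'0'); print(n,-d['R'].T@d['t'],d['R'][2],d['k1'],d['K'][0,0])
print(get_state(),tip_reach)
a=cv2.imread('pics/scene0.png');b=cv2.imread('pics/top0.png')
E
```

```text
scene [0.06995811 0.74075716 0.66507803] [ 0.48247227 -0.65562004 -0.58084669] -0.04333101855532617 397.19696673218004
top [0.34836531 0.12764154 1.02525827] [ 0.22142737 -0.02708048 -0.97480078] -0.10350166000634962 379.50404600691485
wrist [ 0.26612701 -0.5421587   0.37384329] [-0.29165309 -0.09569512 -0.95172523] -0.06550885877761134 310.8514851350899
{'clock': 0.15, 'qpos': array([-1.24701265e+00,  3.14125266e-01, -4.78316011e-02,  1.21022673e+00,
        2.15012877e-05,  1.57078606e+00]), 'qvel': array([-0.00107818, -0.00114826,  0.00426154, -0.00154259, -0.00108139,
        0.00139761]), 'joint_efforts': array([ 2.47460275e-04, -5.40043616e+01,  3.40060651e+01,  1.32187738e-02,
        3.98109151e-06,  6.60840769e-07]), 'position': array([ 0.19078743, -0.56848939,  0.30320339]), 'tcp_rot': array([-3.14020538e+00, -2.15155073e-05,  3.23793914e-01]), 'force': array([-0.51975628,  0.12368752, -0.04591263]), 'torque': array([-5.51918307e-05,  2.14093640e-02,  4.62302302e-02]), 'grasp_force': 0.0, 'width': 0.08551409988210201} 0.0726
```

View pics/scene0.png

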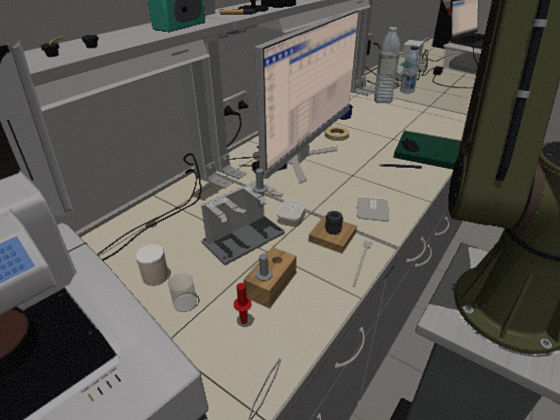

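View pics/top0.png

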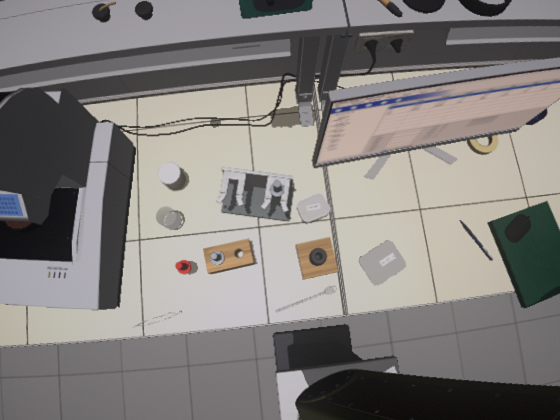

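The top view shows the steel arbor in the storage block at about (217,257), with the red look-alike at (184,266). The chuck is at (317,257). The rack is around (256,194), with its right fork (277,187) occupied and its left fork (232,190) empty. The steel arbor fits the description because it is grey and stands in the block; the red one stands on the bench. I'll confirm this in one enlarged crop.

```bash
python3 - <<'E'
from h import *
b=cv2.imread('pics/top0.png')[155:290,165:345]
a=cv2.resize(b,None,fx=4.4,fy=4.4,interpolation=cv2.INTER_CUBIC)
cv2.imwrite('pics/ctop.png',a)
a=cv2.imread('pics/scene0.png')[165:335,195:395]
cv2.imwrite('pics/cscene.png',cv2.resize(a,None,fx=3.5,fy=3.5,interpolation=cv2.INTER_CUBIC))
E
```

```text
(no output)
```

View pics/ctop.png

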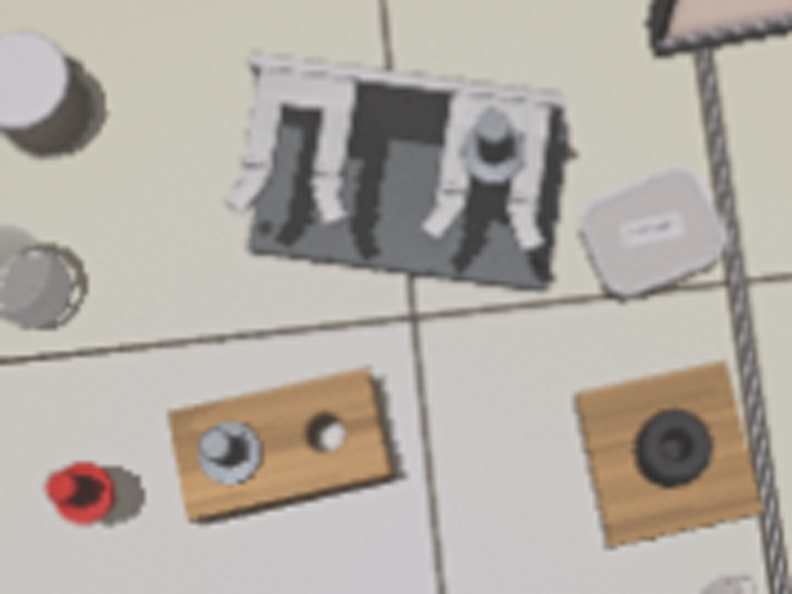

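View pics/cscene.png

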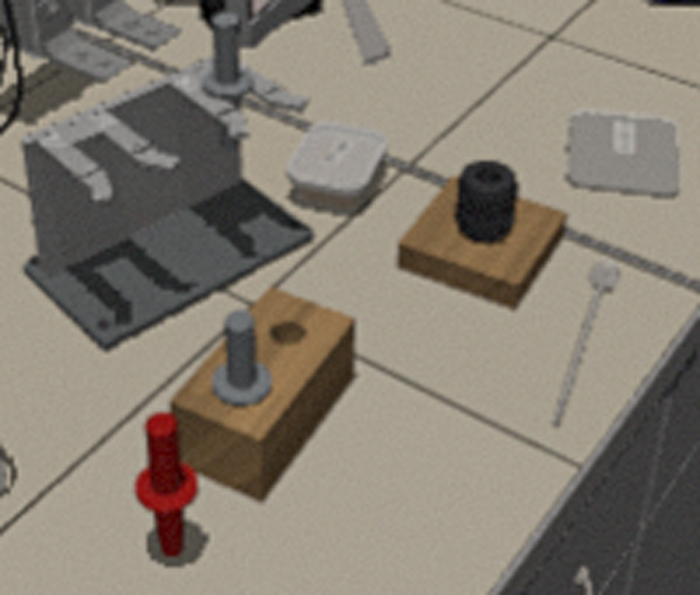

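Confirmed: the grey arbor stands in the block's left hole (crop 215,443). The red one stands on the bench, so I'll leave it. The empty fork is the rack's left one, with its slot at crop (303,110).

```bash
python3 - <<'E'
from h import *
T=load('top0');S=load('scene0')
def t(x,y,z): return at(T,165+(x+.5)/4.4-.5,155+(y+.5)/4.4-.5,z)
def s(x,y,z): return at(S,195+(x+.5)/3.5-.5,165+(y+.5)/3.5-.5,z)
np.set_printoptions(precision=4,suppress=True)
print('arbor end',t(215,443,.112),s(239,318,.112)); print('collar top',t(231,450,.062),s(242,380,.062))
print('hole2',t(327,432,.056),s(288,332,.056))
print('chuck top',t(674,446,.072),s(488,172,.072))
for q in [(575,393),(722,362),(762,512),(610,547)]: print('sb',t(*q,.024))
for q in [(168,410),(367,369),(395,475),(190,520)]: print('ab',t(*q,.056))
print('bare end',t(493,123,.186),s(227,20,.186)); print('bare collar',t(494,150,.136),s(228,82,.136))
for q in [(250,250),(550,287)]: print('rb',t(*q,.010))
for q in [(250,58),(565,98)]: print('back',t(*q,.130))
for q in [(105,348),(313,235)]: print('rb s',s(*q,.010))
E
```

```text
arbor end [0.4543 0.2747 0.112 ] [0.4525 0.2746 0.112 ]
collar top [0.4551 0.2738 0.062 ] [0.4517 0.2749 0.062 ]
hole2 [0.4602 0.2182 0.056 ] [0.4579 0.2196 0.056 ]
chuck top [0.4286 0.0207 0.072 ] [0.4295 0.0161 0.072 ]
sb [0.471  0.0706 0.024 ]
sb [ 0.4798 -0.0202  0.024 ]
sb [ 0.3877 -0.0318  0.024 ]
sb [0.3776 0.0608 0.024 ]
ab [0.483  0.3097 0.056 ]
ab [0.4945 0.1916 0.056 ]
ab [0.4312 0.1813 0.056 ]
ab [0.4181 0.3015 0.056 ]
bare end [0.5968 0.1055 0.186 ] [0.5905 0.107  0.186 ]
bare collar [0.5961 0.1053 0.136 ] [0.5911 0.1077 0.136 ]
rb [0.5837 0.2604 0.01  ]
rb [0.5399 0.0773 0.01  ]
back [0.6666 0.2364 0.13  ]
back [0.6234 0.0623 0.13  ]
rb s [0.5782 0.2651 0.01  ]
rb s [0.534  0.0848 0.01  ]
```

```bash
echo '[{"x": 0.02, "y": -0.02, "wz": -0.08}, {"x": 0.05, "y": -0.05, "wz": -0.18}, {"x": 0.08, "y": -0.08, "wz": -0.3}, {"x": 0.11, "y": -0.11, "wz": -0.42}, {"x": 0.14, "y": -0.14, "wz": -0.54}, {"x": 0.17, "y": -0.17, "wz": -0.66}, {"x": 0.2, "y": -0.2, "wz": -0.78}, {"x": 0.23, "y": -0.23, "wz": -0.9}, {"x": 0.26, "y": -0.26, "wz": -1.02}, {"x": 0.29, "y": -0.29, "wz": -1.13}, {"x": 0.32, "y": -0.32, "wz": -1.2}, {"x": 0.331, "y": -0.331, "wz": -1.247}, {"x": 0.331, "y": -0.331, "wz": -1.247}]' | python3 -m creep 0.085
python3 -c "
from station import *
print(get_state()['qpos'])"
```

```text
clock: 1.23
position: [0.4007, -0.1462, 0.3038]
tcp_rot: [3.141, -0.002, 1.578]
force: [-0.5, 0.1, 0.7]
width: 0.0851
grasp_force: 0.0
[-0.35082044 -0.01343988 -0.43229565  1.15181201  0.00165594  1.21250937]
```

```bash
echo '[{"x": 0.03, "y": 0.01}, {"x": 0.06, "y": 0.01}, {"x": 0.1, "y": 0.02}, {"x": 0.13, "y": 0.03}, {"x": 0.164, "y": 0.03}, {"x": 0.164, "y": 0.03}, {"x": 0.164, "y": 0.03}]' | python3 -m creep
python3 - <<'E'
from h import *
snap('wrist','w1')
E
echo '[{"x": 0.03}, {"x": 0.07}, {"x": 0.11, "y": 0.01}, {"x": 0.15, "y": 0.02}, {"x": 0.19, "y": 0.02}, {"x": 0.23, "y": 0.023}, {"x": 0.257, "y": 0.023}, {"x": 0.257, "y": 0.023}, {"x": 0.257, "y": 0.023}]' | python3 -m creep
python3 - <<'E'
from h import *
snap('wrist','w2')
a=np.hstack([cv2.imread('pics/w%d.png'%i)[:,100:500] for i in(1,2)])
cv2.imwrite('pics/w12.png',a)
E
```

```text
clock: 1.82
position: [0.4292, 0.0152, 0.3037]
tcp_rot: [-3.141, 0.0, 1.574]
force: [-0.6, -0.8, -1.0]
width: 0.0849
grasp_force: 0.0
clock: 2.62
position: [0.4529, 0.2707, 0.3034]
tcp_rot: [-3.141, 0.001, 1.571]
force: [-0.5, 0.2, -0.3]
width: 0.0846
grasp_force: 0.0
```

View pics/w12.png

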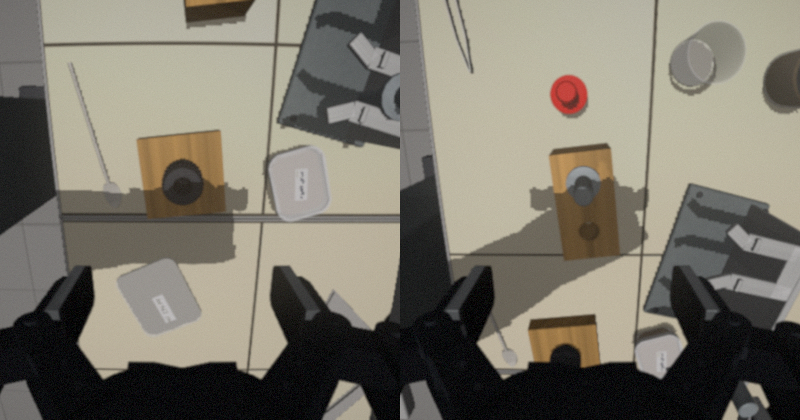

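The left half shows the chuck's socket at wrist pixel (282,187). The right half shows the arbor end at about (284,191) and the collar at (283,186). I'll refine these on an enlarged crop.

```bash
python3 - <<'E'
from h import *
np.set_printoptions(precision=4,suppress=True)
a=cv2.imread('pics/w1.png')[150:220,250:320];b=cv2.imread('pics/w2.png')[150:220,250:320]
cv2.imwrite('pics/cc.png',cv2.convertScaleAbs(cv2.resize(np.hstack([a,b]),None,fx=5.7,fy=5.7,interpolation=cv2.INTER_CUBIC),alpha=1.8))
d=load('w1'); print(at(d,282,186,.072)); d=load('w2'); print(at(d,284,190,.112),at(d,283,186,.062))
E
```

```text
[0.4299 0.0213 0.072 ]
[0.4554 0.283  0.112 ] [0.4547 0.2743 0.062 ]
```

View pics/cc.png

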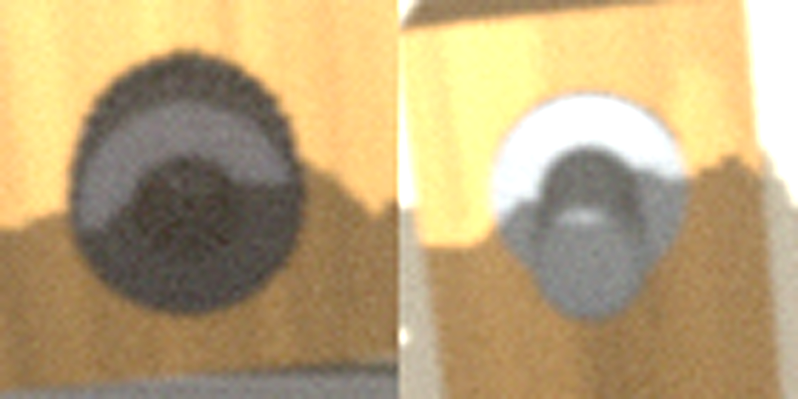

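```bash
python3 - <<'E'
from h import *
np.set_printoptions(precision=4,suppress=True)
d=load('w1'); print(at(d,282.4,185.7,.072)); d=load('w2'); print(at(d,283.3,196,.112),at(d,283.5,183,.062)); 
for r in (.0,):
  print(proj(d,[[.454,.2745,.112],[.454,.2745,.062]]))
E
```

```text
[0.4303 0.0216 0.072 ]
[0.4548 0.2776 0.112 ] [0.4552 0.2774 0.062 ]
[[282.3621 199.3514]
 [282.3163 185.7873]]
```

```bash
echo '[{"x": 0.005, "y": 0.002, "z": 0.02}, {"x": 0.005, "y": 0.002, "z": 0.05}, {"x": 0.005, "y": 0.002, "z": 0.08}, {"x": 0.005, "y": 0.002, "z": 0.11}, {"x": 0.005, "y": 0.002, "z": 0.14}, {"x": 0.005, "y": 0.002, "z": 0.155}, {"x": 0.005, "y": 0.002, "z": 0.161}, {"x": 0.005, "y": 0.002, "z": 0.161}, {"x": 0.005, "y": 0.002, "z": 0.161}]' | python3 -m creep
echo '[{}, {}, {}, {}, {}, {}, {}, {}]' | python3 -m creep 0
```

```text
clock: 3.42
position: [0.4551, 0.2752, 0.1437]
tcp_rot: [3.141, -0.0, 1.569]
force: [0.4, 0.2, 0.2]
width: 0.085
grasp_force: 0.0
clock: 4.08
position: [0.4544, 0.2765, 0.1433]
tcp_rot: [3.141, -0.0, 1.571]
force: [-1.0, -1.1, 6.2]
width: 0.0165
grasp_force: 59.3
```

```bash
echo '[{"z": -0.02}, {"z": -0.05}, {"z": -0.08}, {"z": -0.1}, {"x": -0.03, "z": -0.1}, {"x": -0.06, "y": -0.01, "z": -0.1}, {"x": -0.1, "y": -0.01, "z": -0.1}, {"x": -0.14, "y": -0.02, "z": -0.1}, {"x": -0.18, "y": -0.02, "z": -0.1}, {"x": -0.21, "y": -0.025, "z": -0.1}, {"x": -0.24, "y": -0.025, "z": -0.1}, {"x": -0.256, "y": -0.025, "z": -0.1}, {"x": -0.256, "y": -0.025, "z": -0.09}, {"x": -0.256, "y": -0.025, "z": -0.085}, {"x": -0.256, "y": -0.025, "z": -0.085}, {"x": -0.256, "y": -0.025, "z": -0.085}]' | python3 -m creep
python3 - <<'E'
from h import *
S=snap('scene','s3');T=snap('top','t3');snap('wrist','w3')
u,v=proj(S,[.43,.02,.09])[0].astype(int);print(u,v)
A=cv2.resize(cv2.imread('pics/s3.png')[v-35:v+35,u-30:u+30],None,fx=6.6,fy=6.6,interpolation=cv2.INTER_CUBIC)
u2,v2=proj(T,[.43,.02,.09])[0].astype(int);print(u2,v2)
B=cv2.resize(cv2.imread('pics/t3.png')[v2-35:v2+35,u2-30:u2+30],None,fx=6.6,fy=6.6,interpolation=cv2.INTER_CUBIC)
cv2.imwrite('pics/st3.png',np.hstack([A,B]))
E
```

```text
clock: 5.42
position: [0.4288, 0.0211, 0.2271]
tcp_rot: [-3.14, -0.0, 1.572]
force: [-0.4, 1.0, -0.6]
width: 0.0164
grasp_force: 60.3
333 208
318 254
```

View pics/st3.png

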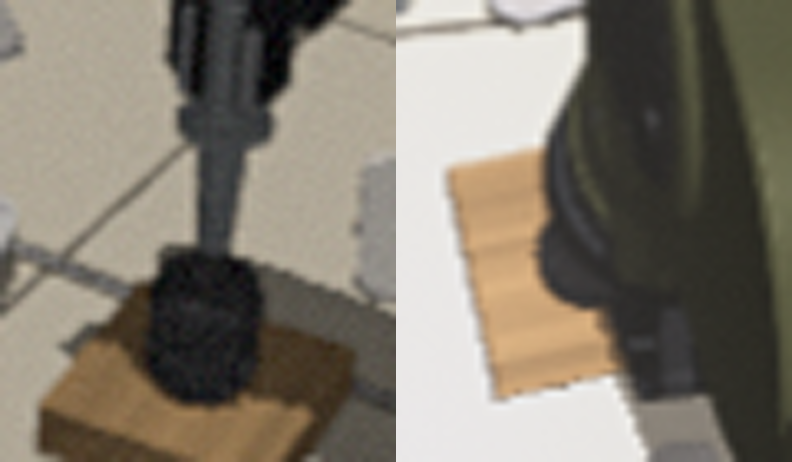

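```bash
echo '[{"y": 0.001, "z": 0.01}, {"y": 0.001, "z": 0.016}, {"y": 0.001, "z": 0.02}, {"y": 0.001, "z": 0.022}, {"y": 0.001, "z": 0.024}, {"y": 0.001, "z": 0.024}]' | python3 -m creep
echo '[{"z": 0.004}, {"z": 0.008}, {"z": 0.011}, {"z": 0.013}, {"z": 0.013}]' | python3 -m creep
```

```text
clock: 6.07
position: [0.4301, 0.0203, 0.2034]
tcp_rot: [-3.141, 0.0, 1.571]
force: [-0.7, 0.2, -1.0]
width: 0.0167
grasp_force: 60.3
clock: 6.48
position: [0.4301, 0.0202, 0.1904]
tcp_rot: [-3.141, 0.0, 1.571]
force: [-0.2, 0.7, -1.5]
width: 0.0163
grasp_force: 60.4
```

```bash
echo '[{"z": 0.002}, {"z": 0.003}, {"z": 0.004}, {"z": 0.0045}, {"z": 0.0045}]' | python3 -m creep
echo '[{"z": 0.0005}, {"z": 0.001}, {"z": 0.001}]' | python3 -m creep
```

```text
clock: 6.9
position: [0.4301, 0.0203, 0.1863]
tcp_rot: [-3.141, -0.0, 1.571]
force: [-0.1, 0.5, -1.6]
width: 0.0167
grasp_force: 60.4
clock: 7.15
position: [0.4303, 0.0203, 0.1853]
tcp_rot: [-3.141, -0.0, 1.571]
force: [-1.9, -0.4, -0.2]
width: 0.0166
grasp_force: 60.5
```

```bash
echo '[{"z": 0.0005}, {"z": 0.0005}]' | python3 -m creep
echo '[{}, {}, {}, {}, {}, {}, {}, {}]' | python3 -m creep 0.08
```

```text
clock: 7.32
position: [0.4303, 0.0203, 0.1848]
tcp_rot: [-3.141, -0.0, 1.571]
force: [-1.8, -0.6, -0.0]
width: 0.0163
grasp_force: 60.5
clock: 7.98
position: [0.4304, 0.0203, 0.1849]
tcp_rot: [3.141, 0.0, 1.571]
force: [0.3, 0.7, -0.0]
width: 0.0798
grasp_force: 0.0
```

```bash
echo '[{"z": -0.02}, {"z": -0.05}, {"z": -0.08}, {"z": -0.1}, {"z": -0.1}, {"z": -0.1}]' | python3 -m creep
python3 - <<'E'
from h import *
S=snap('scene','s4');W=snap('wrist','w4')
print(get_state()['position'])
u,v=proj(S,[.43,.02,.09])[0].astype(int);print(u-35,v-40)
A=cv2.resize(cv2.imread('pics/s4.png')[v-40:v+30,u-35:u+35],None,fx=5.5,fy=5.5,interpolation=cv2.INTER_CUBIC)
u,v=proj(W,[.43,.02,.12])[0].astype(int);print(u-35,v-35)
B=cv2.resize(cv2.imread('pics/w4.png')[v-35:v+35,u-35:u+35],None,fx=5.5,fy=5.5,interpolation=cv2.INTER_CUBIC)
cv2.imwrite('pics/sw4.png',cv2.convertScaleAbs(np.hstack([A,B]),alpha=1.5))
E
echo '[{}, {}, {}, {}, {}, {}, {}, {}, {}]' | python3 -m creep 0
```

```text
clock: 8.48
position: [0.4312, 0.0203, 0.2859]
tcp_rot: [3.139, -0.0, 1.571]
force: [0.3, -0.0, -1.0]
width: 0.08
grasp_force: 0.0
[0.42990588 0.02027136 0.28402286]
298 168
245 178
clock: 9.33
position: [0.4304, 0.0203, 0.2849]
tcp_rot: [3.142, -0.0, 1.571]
force: [0.6, 0.4, -0.8]
width: -0.0002
grasp_force: 0.0
```

View pics/sw4.png

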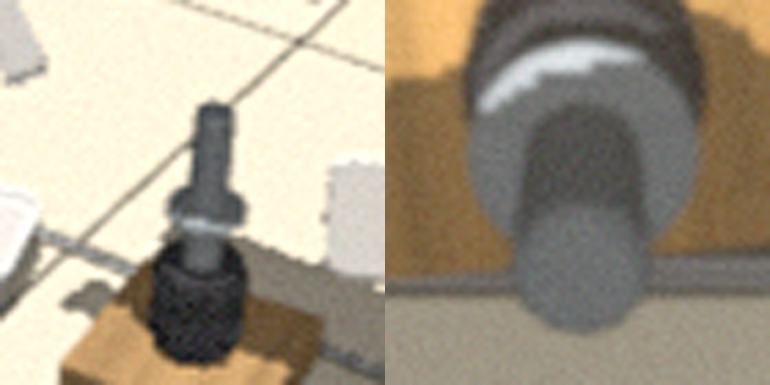

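```bash
python3 - <<'E'
from h import *
W=load('w4');print(at(W,280.4,226,.1535)); S=load('s4');print(at(S,298+215/5.5-.4,168+107/5.5-.4,.1535))
E
echo '[{"z": 0.01}, {"z": 0.03}, {"z": 0.045}, {"z": 0.054}, {"z": 0.054}, {"z": 0.054}]' | python3 -m creep
```

```text
[0.43017853 0.02245899 0.1535    ]
[0.42788929 0.01880206 0.1535    ]
clock: 9.83
position: [0.43, 0.0203, 0.2305]
tcp_rot: [-3.14, 0.0, 1.571]
force: [0.2, 0.5, 0.9]
width: 0.0003
grasp_force: 0.0
```

Upright, with the end face at about (0.429, 0.020), so it's centred under the tool. Next I'll feel for contact.

```bash
echo '[{"z": 0.002}, {"z": 0.003}, {"z": 0.003}]' | python3 -m creep | egrep 'pos|force'
echo '[{"z": 0.0005}, {"z": 0.001}, {"z": 0.001}]' | python3 -m creep| egrep 'pos|force'
echo '[{"z": 0.0005}, {"z": 0.0005}]' | python3 -m creep| egrep 'pos|force'
echo '[{"z": 0.0005}, {"z": 0.0005}]' | python3 -m creep| egrep 'pos|force'
```

```text
position: [0.4308, 0.0203, 0.2284]
force: [0.1, 0.3, 1.0]
grasp_force: 0.0
position: [0.4305, 0.0203, 0.227]
force: [0.1, -1.2, -0.3]
grasp_force: 0.0
position: [0.4304, 0.0203, 0.2264]
force: [-0.4, -1.1, -0.4]
grasp_force: 0.0
position: [0.4304, 0.0203, 0.2258]
force: [-0.9, 0.9, -0.4]
grasp_force: 0.0
```

```bash
for i in 1 2 3; do echo '[{"z": 0.0003}, {"z": 0.0003}]' | python3 -m creep| egrep 'pos|^force'; done
```

```text
position: [0.4303, 0.0203, 0.2255]
force: [0.2, 0.9, -0.4]
position: [0.4304, 0.0203, 0.2253]
force: [-0.9, -0.1, -1.1]
position: [0.4303, 0.0203, 0.2249]
force: [-0.1, -0.0, 0.4]
```

```bash
echo '[{"z": 0.0004}, {"z": 0.0004}]' | python3 -m creep| egrep 'pos|^force'
echo '[{"z": 0.0004}, {"z": 0.0004}]' | python3 -m creep| egrep 'pos|^force'
```

```text
position: [0.4305, 0.0203, 0.2247]
force: [-0.7, 0.2, 1.1]
position: [0.4306, 0.0203, 0.2245]
force: [0.2, 0.2, 3.6]
```

```bash
echo '[{"z": 0.0004}, {"z": 0.0004}]' | python3 -m creep| egrep 'pos|^force'
echo '[{"z": 0.0004}, {"z": 0.0004}]' | python3 -m creep| egrep 'pos|^force'
```

```text
position: [0.4308, 0.0203, 0.2242]
force: [-0.4, 0.2, 4.6]
position: [0.4309, 0.0203, 0.224]
force: [-0.1, 0.4, 5.1]
```

```bash
echo '[{"z": 0.0005}, {"z": 0.001}, {"z": 0.001}]' | python3 -m creep| egrep 'pos|^force'
echo '[{"z": 0.0005}, {"z": 0.001}, {"z": 0.001}]' | python3 -m creep| egrep 'pos|^force'
```

```text
position: [0.4314, 0.0203, 0.2236]
force: [-0.7, -0.6, 10.2]
position: [0.4319, 0.0204, 0.2232]
force: [-1.3, 0.4, 15.4]
```

```bash
echo '[{"z": 0.0006}, {"z": 0.0013}, {"z": 0.0013}]' | python3 -m creep| egrep 'pos|^force'
echo '[{"z": -0.004}, {"z": -0.007}, {"z": -0.007}]' | python3 -m creep| egrep 'pos|^force'
echo '[{"z": 0.002}, {"z": 0.004}, {"z": 0.0055}, {"z": 0.007}, {"z": 0.007}]' | python3 -m creep| egrep 'pos|^force'
```

```text
position: [0.4327, 0.0204, 0.2228]
force: [-1.5, -0.3, 21.8]
position: [0.4304, 0.0203, 0.2273]
force: [0.3, -0.3, 0.4]
position: [0.4325, 0.0204, 0.2224]
force: [-1.5, -0.1, 21.6]
```

Second blow done: about 21.6 N, and 0.4 mm deeper. Three more, slightly firmer.

```bash
echo '[{"z": -0.004}, {"z": -0.007}, {"z": -0.007}]' | python3 -m creep| egrep '^force'
echo '[{"z": 0.002}, {"z": 0.004}, {"z": 0.006}, {"z": 0.0078}, {"z": 0.0078}]' | python3 -m creep| egrep 'pos|^force'
echo '[{"z": -0.004}, {"z": -0.007}, {"z": -0.007}]' | python3 -m creep| egrep '^force'
echo '[{"z": 0.002}, {"z": 0.004}, {"z": 0.006}, {"z": 0.0075}, {"z": 0.0075}]' | python3 -m creep| egrep 'pos|^force'
echo '[{"z": -0.004}, {"z": -0.007}, {"z": -0.007}]' | python3 -m creep| egrep '^force'
echo '[{"z": 0.002}, {"z": 0.004}, {"z": 0.006}, {"z": 0.0073}, {"z": 0.0073}]' | python3 -m creep| egrep 'pos|^force'
echo '[{"z": -0.004}, {"z": -0.007}, {"z": -0.03}, {"z": -0.06}, {"z": -0.06}]' | python3 -m creep| egrep 'pos|^force'
```

```text
force: [0.0, 0.5, -0.5]
position: [0.433, 0.0204, 0.222]
force: [-2.0, 0.9, 23.7]
force: [-0.1, -0.3, -0.6]
position: [0.4333, 0.0204, 0.2219]
force: [-3.1, -0.5, 27.2]
force: [-0.1, -0.3, -0.8]
position: [0.4336, 0.0204, 0.2219]
force: [-3.6, 0.1, 29.9]
position: [0.4321, 0.0204, 0.282]
force: [2.0, 0.2, 0.3]
```

```bash
echo '[{}, {}, {}, {}, {}, {}, {}, {}]' | python3 -m creep 0.08
echo '[{"z": 0.02}, {"z": 0.05}, {"z": 0.08}, {"z": 0.095}, {"z": 0.099}, {"z": 0.099}, {"z": 0.099}]' | python3 -m creep
echo '[{}, {}, {}, {}, {}, {}, {}, {}]' | python3 -m creep 0
```

```text
clock: 16.33
position: [0.4303, 0.0203, 0.2783]
tcp_rot: [-3.141, -0.0, 1.571]
force: [0.2, 0.2, 0.6]
width: 0.08
grasp_force: 0.0
clock: 16.92
position: [0.4309, 0.0203, 0.1803]
tcp_rot: [3.141, -0.0, 1.571]
force: [0.4, -0.5, 0.7]
width: 0.0801
grasp_force: 0.0
clock: 17.58
position: [0.4303, 0.0203, 0.18]
tcp_rot: [3.142, -0.0, 1.571]
force: [-2.5, 0.2, 6.3]
width: 0.0164
grasp_force: 58.4
```

```bash
echo '[{"z": -0.002}, {"z": -0.005}, {"z": -0.01}, {"z": -0.018}, {"z": -0.027}, {"z": -0.036}, {"z": -0.043}, {"z": -0.047}, {"z": -0.049}, {"z": -0.049}, {"z": -0.049}, {"z": -0.049}, {"z": -0.049}, {"z": -0.049}, {"z": -0.049}]' | python3 -m creep
```

```text
clock: 18.83
position: [0.4302, 0.0203, 0.2282]
tcp_rot: [-3.141, 0.0, 1.571]
force: [0.3, -0.6, -6.3]
width: 0.0167
grasp_force: 58.7
```

The force reading of −6.3 N shows the chuck is hanging from the arbor. Next I'll go to a point in front of the empty fork, a bit higher, and look.

```bash
echo '[{"z": -0.01}, {"z": -0.02}, {"x": 0.02, "y": 0.01, "z": -0.03}, {"x": 0.045, "y": 0.02, "z": -0.03}, {"x": 0.07, "y": 0.03, "z": -0.03}, {"x": 0.095, "y": 0.04, "z": -0.03}, {"x": 0.12, "y": 0.055, "z": -0.03}, {"x": 0.145, "y": 0.065, "z": -0.03}, {"x": 0.17, "y": 0.08, "z": -0.03}, {"x": 0.195, "y": 0.09, "z": -0.03}, {"x": 0.21, "y": 0.098, "z": -0.03}, {"x": 0.215, "y": 0.1, "z": -0.03}, {"x": 0.215, "y": 0.1, "z": -0.03}, {"x": 0.215, "y": 0.1, "z": -0.03}]' | python3 -m creep
python3 - <<'E'
from h import *
W=snap('wrist','w5');S=snap('scene','s5');snap('top','t5')
a=cv2.imread('pics/w5.png')[60:340,180:560]
b=cv2.imread('pics/s5.png')[155:275,190:310]
b=cv2.resize(b,(420,420),interpolation=cv2.INTER_CUBIC)
a=cv2.copyMakeBorder(a,0,140,0,0,cv2.BORDER_CONSTANT)
cv2.imwrite('pics/v5.png',np.hstack([a,b]))
E
```

```text
clock: 20.0
position: [0.5301, 0.235, 0.2588]
tcp_rot: [-3.141, 0.001, 1.571]
force: [0.5, -0.2, -7.8]
width: 0.0165
grasp_force: 59.4
```

View pics/v5.png

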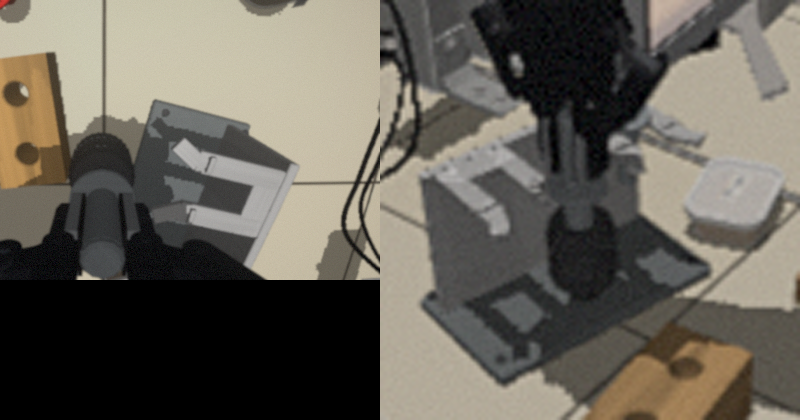

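```bash
python3 - <<'E'
from h import *
np.set_printoptions(precision=4,suppress=True)
W=load('w5'); p=get_state()['position']
print('held end predicted px',proj(W,[[p[0],p[1],p[2]-.0295]])-[180,60],'seen ~(101,258)')
g=cv2.cvtColor(W['image'].astype(np.uint8),cv2.COLOR_RGB2GRAY)
for c in (212,220,228,236,244,248,252,256,260):
    col=g[60+140:60+245,180+c].astype(int); print(c,' '.join(str(x) for x in col[::3]))
print([int(x) for x in g[60+198,180+225:180+300:3]])
print('guess seat edge: slot end',at(W,180+252,60+198,.13)[:2])
E
```

```text
held end predicted px [[ 99.4308 266.4579]] seen ~(101,258)
212 70 71 69 71 83 154 144 174 172 165 163 169 109 61 64 58 56 63 62 69 62 65 69 142 174 169 171 166 166 156 65 63 56 60 61
220 68 65 68 64 70 121 176 174 176 173 169 170 163 75 64 62 63 58 65 63 62 67 65 85 163 170 170 166 166 166 122 62 65 61 62
228 69 66 70 64 61 70 153 173 175 173 170 168 170 136 65 63 63 61 66 62 65 64 62 64 121 167 171 170 165 167 162 71 60 63 58
236 71 73 69 65 64 60 83 169 171 173 173 168 170 170 98 62 66 61 64 64 65 63 62 62 74 151 166 171 166 165 166 137 61 64 62
244 68 75 70 70 69 61 71 118 173 173 174 169 167 167 157 69 65 65 65 62 65 75 123 158 173 176 166 172 167 165 170 168 86 62 59
248 64 72 64 68 68 64 64 85 168 173 176 171 167 168 166 88 66 63 82 124 159 174 174 175 176 174 169 167 170 166 167 172 117 66 61
252 76 72 72 71 67 68 68 67 153 172 174 172 168 169 167 130 129 159 173 170 170 174 175 171 173 173 172 165 171 167 164 169 148 60 68
256 105 72 71 69 71 70 67 66 120 168 174 171 167 167 167 167 171 172 176 176 170 172 172 172 169 174 173 163 168 168 169 170 141 141 168
260 184 88 71 70 66 68 67 67 87 165 169 173 168 167 166 165 175 170 173 172 170 171 171 172 171 170 172 170 169 155 149 163 169 174 170
[63, 68, 58, 62, 65, 65, 60, 80, 165, 172, 173, 169, 169, 174, 168, 171, 162, 158, 175, 172, 181, 193, 194, 193, 190]
guess seat edge: slot end [0.6396 0.213 ]
```

```bash
python3 - <<'E'
from h import *
np.set_printoptions(precision=4,suppress=True)
W=load('w5'); 
A=lambda x,y,z=.13: at(W,180+x,60+y,z)[:2]
up=np.array([A(212,176),A(220,178.2),A(228,179.8),A(236,181.7),A(244,183.5)])
lo=np.array([A(212,208.2),A(220,210.5),A(228,212),A(236,214)])
lo2=np.array([A(212,208.2,.124),A(236,214,.124)])
d=up[-1]-up[0]; d/=np.linalg.norm(d); n=np.array([-d[1],d[0]])
print(up,lo,'dir',d,'yaw',np.arctan2(d[1],d[0]),'dl',lo[-1]-lo[0]); print('width',(up@n).mean()-(lo@n).mean(),(up@n).mean()-(lo2@n).mean())
y=-.238;d=np.array([np.cos(y),np.sin(y)]);n=np.array([-d[1],d[0]])
print('n up',up@n,'lo',lo@n,lo2@n)
for q in [(252,187),(248,195.5),(246,200),(243.5,205)]: print('end d',A(*q)@d,A(*q,.124)@d)
T=load('top0')
def t(x,y,z): return at(T,165+(x+.5)/4.4-.5,155+(y+.5)/4.4-.5,z)[:2]
b=(t(494,150,.136)+t(493,123,.186))/2
print('top seat: d,n',(b+.11*n)@d,(b+.11*n)@n, 'slot end top d', t(303,108,.13)@d,t(303,108,.13)@n)
E
```

```text
[[0.608  0.2304]
 [0.6139 0.2287]
 [0.6198 0.2275]
 [0.6258 0.226 ]
 [0.6319 0.2245]] [[0.611  0.205 ]
 [0.6171 0.2031]
 [0.6233 0.2018]
 [0.6296 0.2   ]] dir [ 0.9709 -0.2395] yaw -0.2418885818482431 dl [ 0.0186 -0.005 ]
width 0.02413166827493568 0.02671858229696983
n up [0.3673 0.367  0.3672 0.3671 0.3672] lo [0.3433 0.3428 0.343  0.3428] [0.3406 0.3401]
end d 0.5679144894061936 0.5717115527512066
end d 0.567641546712992 0.5714304003037363
end d 0.567586983188336 0.5713741955806141
end d 0.5673271599675029 0.5711065572218439
top seat: d,n 0.5547370369609494 0.3530738808037508 slot end top d 0.5667082559975618 0.35246668934429337
```

```bash
echo '[{"z": 0.01}, {"z": 0.02}, {"z": 0.03}, {"z": 0.033}, {"x": -0.002, "y": 0.01, "z": 0.033}, {"x": -0.005, "y": 0.02, "z": 0.033}, {"x": -0.0075, "y": 0.03, "z": 0.033}, {"x": -0.01, "y": 0.04, "z": 0.033}, {"x": -0.01, "y": 0.04, "z": 0.033}, {"x": -0.01, "y": 0.04, "z": 0.033}]' | python3 -m creep
echo '[{"x": -0.002, "y": 0.01}, {"x": -0.005, "y": 0.02}, {"x": -0.007, "y": 0.03}, {"x": -0.009, "y": 0.038}, {"x": -0.011, "y": 0.045}, {"x": -0.0123, "y": 0.05}, {"x": -0.0127, "y": 0.0526}, {"x": -0.0127, "y": 0.0526}, {"x": -0.0127, "y": 0.0526}]' | python3 -m creep
```

```text
clock: 20.98
position: [0.5715, 0.225, 0.2256]
tcp_rot: [3.141, -0.0, 1.57]
force: [0.0, 0.8, -8.0]
width: 0.0167
grasp_force: 59.6
clock: 21.73
position: [0.6228, 0.2126, 0.2253]
tcp_rot: [-3.141, -0.0, 1.571]
force: [-0.1, 0.4, -7.0]
width: 0.0167
grasp_force: 59.7
```

No side force, so it slid in cleanly. I'll check the scene and wrist views with my last picture before lowering.

```bash
python3 - <<'E'
from h import *
W=snap('wrist','w6');S=snap('scene','s6')
a=cv2.resize(cv2.imread('pics/w6.png')[150:350,190:390],(400,400),interpolation=cv2.INTER_CUBIC)
b=cv2.resize(cv2.imread('pics/s6.png')[150:250,195:295],(400,400),interpolation=cv2.INTER_CUBIC)
cv2.imwrite('pics/v6.png',cv2.convertScaleAbs(np.hstack([a,b]),alpha=1.5))
E
```

```text
(no output)
```

View pics/v6.png

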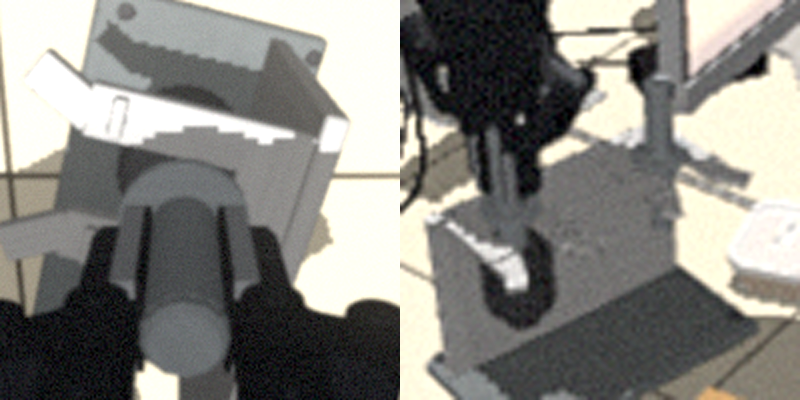

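The collar (crop 183,200) is between the prongs and just behind the lip (118,117), and the chuck hangs below. Lowering now.

```bash
echo '[{"z": 0.002}, {"z": 0.004}, {"z": 0.006}, {"z": 0.007}, {"z": 0.007}]' | python3 -m creep| egrep 'pos|^force'
echo '[{"z": 0.001}, {"z": 0.001}]' | python3 -m creep| egrep 'pos|^force'
echo '[{"z": 0.001}, {"z": 0.001}]' | python3 -m creep| egrep 'pos|^force'
```

```text
position: [0.6227, 0.2126, 0.218]
force: [-0.4, 1.0, -6.3]
position: [0.623, 0.2126, 0.2173]
force: [-0.2, -0.3, -6.6]
position: [0.6231, 0.2127, 0.2168]
force: [0.2, -0.3, -4.8]
```

```bash
echo '[{"z": 0.0008}, {"z": 0.0008}]' | python3 -m creep| egrep 'pos|^force'
echo '[{"z": 0.0008}, {"z": 0.0008}]' | python3 -m creep| egrep 'pos|^force'
```

```text
position: [0.6231, 0.2126, 0.2167]
force: [-3.6, -1.4, 1.5]
position: [0.6231, 0.2127, 0.2167]
force: [-5.5, -1.6, 6.9]
```

```bash
echo '[{"z": -0.0007}, {"z": -0.0007}]' | python3 -m creep| egrep 'pos|^force'
echo '[{}, {}, {}, {}, {}, {}, {}, {}]' | python3 -m creep 0.07
echo '[{"z": -0.01}, {"z": -0.03}, {"z": -0.06}, {"z": -0.09}, {"z": -0.11}, {"z": -0.11}, {"z": -0.11}, {"z": -0.11}]' | python3 -m creep
python3 - <<'E'
from h import *
np.set_printoptions(precision=4,suppress=True)
W=snap('wrist','w7');S=snap('scene','s7')
# check: overlay-free numeric check of arbor end and collar
g=cv2.cvtColor(W['image'],cv2.COLOR_RGB2GRAY)
e=proj(W,[[.623,.2148,.186],[.623,.2148,.136],[.623,.2148,.105]]); print(e)
print('wrist row thru end',[int(x) for x in g[int(e[0,1]),int(e[0,0])-24:int(e[0,0])+25:3]])
print('wrist col thru end',[int(x) for x in g[int(e[0,1])-30:int(e[0,1])+31:3,int(e[0,0])]])
gs=cv2.cvtColor(S['image'],cv2.COLOR_RGB2GRAY)
e=proj(S,[[.622,.212,.175],[.622,.212,.133],[.622,.212,.115],[.622,.212,.09],[.622,.212,.06],[.622,.212,.04]]); 
for u,v in e: print(int(u),int(v),[int(x) for x in gs[int(v),int(u)-16:int(u)+17:2]])
E
```

```text
position: [0.6231, 0.2126, 0.2167]
force: [-4.7, -2.5, 5.4]
clock: 23.75
position: [0.623, 0.2126, 0.2155]
tcp_rot: [-3.142, -0.0, 1.571]
force: [-0.2, 0.1, -0.1]
width: 0.07
grasp_force: 0.0
clock: 24.42
position: [0.6228, 0.2125, 0.3253]
tcp_rot: [-3.141, 0.0, 1.571]
force: [0.2, 0.6, -0.2]
width: 0.0702
grasp_force: 0.0
[[281.2477 221.7907]
 [281.3826 201.8874]
 [281.4448 192.7116]]
wrist row thru end [87, 88, 86, 87, 84, 67, 69, 75, 76, 75, 77, 76, 65, 88, 88, 88, 87]
wrist col thru end [78, 66, 58, 58, 57, 55, 56, 67, 72, 71, 76, 69, 73, 71, 65, 53, 58, 56, 55, 56, 59]
219 189 [82, 64, 83, 88, 84, 81, 86, 56, 63, 64, 53, 139, 170, 170, 168, 167, 139]
221 204 [135, 161, 171, 173, 78, 61, 60, 58, 64, 62, 56, 64, 65, 72, 71, 74, 72]
222 211 [78, 74, 73, 105, 151, 149, 150, 142, 94, 62, 53, 19, 31, 77, 75, 95, 83]
223 219 [78, 75, 73, 77, 33, 30, 31, 113, 153, 157, 49, 28, 26, 59, 76, 77, 79]
224 229 [77, 79, 71, 77, 55, 28, 28, 26, 32, 29, 24, 33, 43, 76, 78, 70, 44]
224 235 [77, 77, 72, 75, 72, 74, 74, 74, 66, 59, 49, 43, 44, 43, 44, 46, 45]
```

The arbor end shows within 2 px of where a seated, upright arbor should appear. The dark chuck still hangs below with its bottom at about 48 mm. I'll let it settle, then hand in.

```bash
echo '[{}, {}, {}, {}, {}, {}]' | python3 -m creep >/dev/null; python3 -c "
from station import *
print(job_done())"
```

```text
the job is handed in; nothing more can be done
None
```

The arbor was seated with five taps of about 22–30 N and now hangs by its collar in the empty fork, with the chuck still on and hanging free by camera check; the job was handed in at about 25 s, and no verdict was shown.

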